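# Weigh a fired test piece on the sprung hook scale

### The job

Weigh the square-based fired test piece: slip the loop of its hanger over the hook of the sprung scale, ease it down until the scale alone carries it, so that the hook neither drops nor bounces as you let go, and leave it hanging free and still for at least a second. Then lift it off as gently, easing the hook back up to its rest, and stand it upright, without a knock, in the middle of the round plaster bat. Never press the scale down to its stop, and leave everything else on the table where it is.

Things in the scene. Friction and masses are not known exactly. Their poses are not given: they have to be found in the camera images.
- scale: Sprung hook scale, fixed: a grey base plate 215 x 130 x 16 mm with a steel column 330 mm tall, 28 mm thick. Origin on the table at the column's axis; z up; the hook arm stands out along the scale's own -x and the plate reaches 178 mm that way. Arm and plate leave the space above the hook free.
- scale_hook (a joint): How far the hook has sunk (m): 0 empty, growing downward, end stop at 0.066. The spring is 80 N/m with a 0.15 N preload at 0, lightly damped. Letting go while more than about 0.4 N is still to be handed over, unloading it suddenly, or driving it faster than about 70 mm/s is a jolt.
- hook_seat (a point): The lowest point of the hook's valley, on top of its 7 mm round bar, where the hanger's loop rests: 115 mm from the column's axis along the scale's -x, 178.5 mm above the table when empty. It moves with the hook; axes as the scale's. The upturned tip of the hook ends 23 mm farther along -x and its top is 15 mm above this point; on the column's side the arm rises within 20 mm to 20 mm above this point and runs level to the column.
- sample_grip (a point): Centre of the grip tab on top of the square-based test piece: an upright aluminium tab 14 mm (x) x 12 mm (y) x 42 mm (z). The test piece is a brown stoneware block 50 x 50 x 45 mm with a steel wire loop above it and the tab on the loop; 153 mm tall in all, this point 132 mm above its underside; z up, axes along the block's sides. The mass varies from piece to piece between 0.15 and 0.45 kg.
- sample_eye (a point): Underside of the loop's peaked top, on the test piece's middle axis, 40 mm straight below the tab's centre and 92 mm above the underside; it rests on the hook's seat when hung. The loop of 6 mm wire lies in the piece's y-z plane, so the hook passes through it along the piece's x, either way round; the opening is 24 mm wide (y) and 47 mm high in the middle, from this point down to the block, 35 mm at its sides.
- sample_foot (a point): Centre of the test piece's underside.
- bat_top (a point): Centre of the top face of the round plaster bat, fixed, 140 mm across and 22 mm thick, where the piece is to stand at the end.
- round_sample: Another test piece with the same hanger but a round block 54 mm across; not to be weighed, stays where it is. Origin at the centre of its underside.
- bowl: White bowl 100 mm across, 50 mm tall; stays. Origin under its centre.
- glaze_jar: White jar 64 mm across, 85 mm tall; stays. Origin under its centre.
- cup: Brown cup 72 mm across, 75 mm tall; stays. Origin under its centre.
- brush: Brush lying flat; stays. Origin under its middle.
- rib: Flat wooden rib 90 x 50 x 8 mm lying flat; stays. Origin under its centre.
- trim_tool: Wooden-handled trimming tool 160 mm long lying flat; stays. Origin at its handle's end, on the table.

How it is judged:
By the outcome, as a careful person would: the job done as asked, in the order asked, and still so for the second after the job is handed in, with the robot touching nothing.
It also fails if it takes over 72 s, if anything falls off the work surface, if the arm or the gripper's body presses on something with over 40 N, if the wrist force passes 120 N, or if a joint passes its speed limit or range.

### The arm

A 6-joint arm with a two-finger parallel gripper is mounted at the origin on the work surface. World frame = base frame: x ahead of the robot, y to its left, z up, the work surface at z = 0. Lengths are in m, angles in rad, forces in N, time in s.
With the tool pointing down it reaches from about 0.35 to 0.975 m from the base axis. Payload 4.9 kg.
Tool frame: the origin (TCP) lies midway between the tips of the shut fingers; the grasp point (between the pads) lies 19 mm behind it; z points along the fingers, y is the line along which they close (so a half turn about z gives the same grasp; the last joint's range is limited). The gripper opens to 85 mm and grips with 20 to 120 N. Pads are 22 mm wide; open, the fingers measure 114 mm over their backs; the gripper's body (76 mm by 85 mm) begins 54 mm behind the grasp point. The pads swing forward as they close: fully open they stand 13 mm farther back than shut.
Start: joints at [-1.223, 0.053, 1.613, -0, 1.476, -0.119], TCP at [0.281, -0.558, 0.231] pointing down, gripper open.
Joint ranges: [-3.01, 3.01], [-1.01, 2.22], [0.06, 2.58], [-1.02, 4.17], [0.09, 2.62], [-3.14, 3.14]. Speed limits (rad/s): [2.57, 2.57, 3.14, 3.14, 3.14, 3.14].

### API

Orientations are given as a rotation vector (axis times angle).
In Python, from station import ctrl, optics, job gives the robot as it stands.
- The arm moves only by the shell command python3 -m jog 'ROWS' [OPENING] [FORCE]. ROWS is JSON, a list of rows, each a list of 2 entries, a list of its own where there are three numbers: the shift along the tool's x, y, z in m, then the turn, a rotation vector about the tool's x, y, z in rad. A call has 1 to 5 rows; each row is the pose to reach, as a shift and turn from the pose commanded when the call began, along the tool's axes at that moment; what a row does not reach only later rows make up. A row lasts 1/10 s, in which the tool goes at most 50 mm and 8.59 degrees, less where a joint would pass 70% of its speed; a pose out of reach is approached as far as the arm can. A call with a gripper value outside its range is refused whole. OPENING is the opening, from 0 (shut) to 1 (fully open), set as the call begins (- or left out, the last holds). The fingers move at their own pace and stop on an object; FORCE is the grip in N (left out, the last holds). Time passes only in rows, so rows that repeat a pose let the fingers close. It gives the time, the measured TCP pose, the force, the opening and the grip force at its end, in the units of the state.
- ctrl.get_obs(): the state, without advancing time (a new reading comes with each control period).
- optics.get_image(name): name is "scene" or "side" or "wrist"; returns a dict with "image" (400x640x3 uint8, blue, green, red), "fx", "fy", "cx", "cy" (pixels), "D" ([k1, k2, p1, p2, k3] as OpenCV has them; the pictures are not rectified), "rvec" (rotation vector, rad) and "tvec" (3), from world to camera coordinates, as OpenCV has them; the wrist camera has in their place "mount" (4x4, takes a point from camera to tool coordinates, whose origin is the TCP and whose axes are the flange's). Camera axes: x right, y down, z forward; pixel columns grow to the right and rows downward; lengths in m; the calibration is good to about 2 mm. A picture is of the moment at which its call begins: read the wrist's pose just before it. There is no depth.
- job.finish_job(): hands the job in; it is judged then, once.
The state is a dict: "t": time; "q": joint angles; "dq": joint speeds; "effort": joint torques, N m; "tool_pos": TCP position; "tool_rot": TCP orientation; "contact_force": force on the tool from outside, world axes, zero at the start; "wrist_torque": the same for the moment, N m; "opening": finger opening in m; "grip_force": force on a finger pad.
Only numpy, scipy, OpenCV 4.12 (cv2) and the standard library are available. Lean on these libraries where they do the work, as an engineer would, in place of code of your own. Each camera call takes 0.05 s, during which the arm holds its last target. There are 200 camera calls.

## Working session

There is one attempt and no reset: what is moved stays moved. The work goes in short steps, Python scripts to look and compute and a shell command to move; the robot and the scene stay as the last step left them, time stands still between calls to the robot, and variables do not carry over. Pictures are saved under pics/ and viewed, at most 10 in all, crops included, and the job is handed in when it is done.

```bash
mkdir -p pics; ls
cat > h.py <<'E'
import numpy as np, cv2, pickle
from station import ctrl, optics, job
from scipy.spatial.transform import Rotation as R
def cam(name, save=None):
    o=ctrl.get_obs(); d=optics.get_image(name)
    K=np.array([[d['fx'],0,d['cx']],[0,d['fy'],d['cy']],[0,0,1]])
    if 'mount' in d:
        T=np.eye(4);T[:3,:3]=R.from_rotvec(o['tool_rot']).as_matrix();T[:3,3]=o['tool_pos']
        W=np.linalg.inv(T@np.array(d['mount'])); Rm=W[:3,:3];t=W[:3,3]
    else:
        Rm=R.from_rotvec(np.ravel(d['rvec'])).as_matrix();t=np.ravel(d['tvec'])
    c=dict(K=K,D=np.array(d['D'],float),R=Rm,t=t)
    if save: cv2.imwrite(f'pics/{save}.png',d['image']); pickle.dump(c,open(f'pics/{save}.pkl','wb'))
    return c,d['image']
def load(s): return pickle.load(open(f'pics/{s}.pkl','rb'))
def ray(c,uv):
    p=cv2.undistortPoints(np.array([[uv]],float),c['K'],c['D'])[0,0]
    return -c['R'].T@c['t'], c['R'].T@np.array([p[0],p[1],1])
def atz(c,uv,z):
    o,d=ray(c,uv); return o+d*(z-o[2])/d[2]
def tri(obs):
    A=np.zeros((3,3));b=np.zeros(3)
    for c,uv in obs:
        o,d=ray(c,uv);d=d/np.linalg.norm(d);P=np.eye(3)-np.outer(d,d);A+=P;b+=P@o
    X=np.linalg.solve(A,b); return X,[np.round(proj(c,X)-np.array(uv),1) for c,uv in obs]
def proj(c,X):
    return cv2.projectPoints(np.array([X],float),cv2.Rodrigues(c['R'])[0],c['t'],c['K'],c['D'])[0].reshape(2)
E
python3 -c "
from h import *
np.set_printoptions(precision=3,suppress=True)
for n in ('scene','side'):
    c,i=cam(n,n+'0'); print(n,-c['R'].T@c['t'],c['R'][2],c['K'][0,0])
    cv2.imwrite('pics/%sv.png'%n,cv2.resize(i,(800,500)))
print(ctrl.get_obs())"
```

```text
pics
scene [ 1.04  -0.334  0.939] [-0.5    0.302 -0.812] 415.76786900027844
side [-0.212  0.658  0.923] [ 0.58  -0.516 -0.63 ] 431.8160340766324
{'t': 0.1, 'q': array([-1.223,  0.053,  1.614,  0.   ,  1.476, -0.119]), 'dq': array([ 0.001,  0.   , -0.003,  0.   , -0.001,  0.002]), 'effort': array([ -0.   , -39.491, -37.136,  -0.   ,   0.004,  -0.   ]), 'tool_pos': array([ 0.281, -0.558,  0.23 ]), 'tool_rot': array([-3.055, -0.726,  0.   ]), 'contact_force': array([ 0.736, -0.612, -0.136]), 'wrist_torque': array([-0.017,  0.006, -0.017]), 'grip_force': 0.0, 'opening': 0.0850429201900835}
```

View pics/scenev.png

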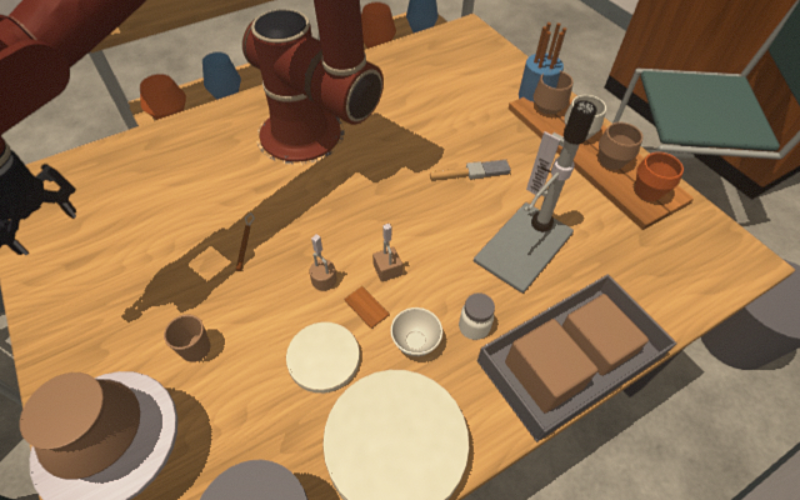

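View pics/sidev.png

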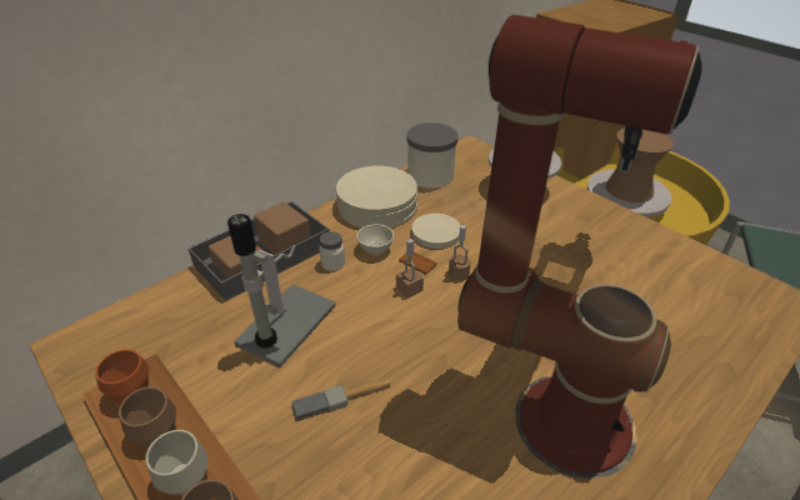

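The overview shows the square piece at about (388,262) in the scene view and (409,275) in the side view. The bat is at (323,356) / (436,231), and the scale's column base is at (543,222) / (264,340). Next, a close-up of the piece and the scale.

```bash
python3 -c "
import cv2,numpy as np
a=cv2.imread('pics/scene0.png');b=cv2.imread('pics/side0.png')
def cr(i,x,y,w,h,s): return cv2.resize(i[y:y+h,x:x+w],(w*s,h*s),interpolation=cv2.INTER_CUBIC)
# cells 400x300
A=cr(a,290,165,50,75,4);A2=cr(b,310,185,50,75,4)
B=cr(a,370,70,100,170,0 or 3);B2=cr(b,180,165,100,130,3)
C=np.zeros((600,800,3),np.uint8)
C[:300,:200]=A;C[300:600,:200]=A2;C[:510,200:500]=B;C[:390,500:800]=B2
cv2.imwrite('pics/crop1.png',C)"
```

```text
(no output)
```

View pics/crop1.png

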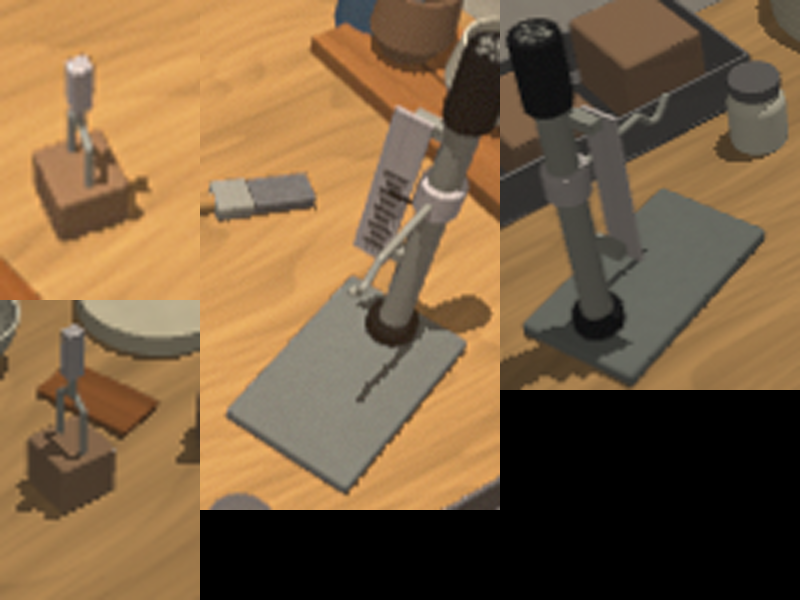

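```bash
python3 -c "
from h import *
np.set_printoptions(precision=4,suppress=True)
s=load('scene0');d=load('side0')
S=lambda u,v,o,k:(o[0]+(u+.5)/k-.5,o[1]+(v+.5)/k-.5)
pA=lambda u,v:S(u,v,(290,165),4); pA2=lambda u,v:S(u,v-300,(310,185),4)
pB=lambda u,v:S(u-200,v,(370,70),3); pB2=lambda u,v:S(u-500,v,(180,165),3)
print('tabtop',tri([(s,pA(80,62)),(d,pA2(73,331))]))
for n,p in dict(L=(34,162),F=(62,213),Rr=(130,180)).items(): print('blk',n,atz(s,pA(*p),.045))
for n,p in dict(L=(28,436),F=(68,462),Rr=(114,446)).items(): print('blk side',n,atz(d,pA2(*p),.045))
for n,p in dict(L=(230,412),F=(346,488),Rr=(465,343)).items(): print('plate',n,atz(s,pB(*p),.016))
for n,p in dict(T=(660,190),Rr=(764,234),F=(632,378),L=(525,326)).items(): print('plate side',n,atz(d,pB2(*p),.016))
print('tip',tri([(s,pB(353,287)),(d,pB2(666,99))]))
for n,p in dict(w=(287,356),e=(358,356),n=(323,323),s=(323,386)).items(): print('bat',n,atz(s,(p[0]/1.25,p[1]/1.25),.022))
for n,p in dict(w=(411,231),e=(461,231),n=(436,216),s=(436,244)).items(): print('bat side',n,atz(d,(p[0]/1.25,p[1]/1.25),.022))
print('round tabtop',tri([(s,(316/1.25,238/1.25)),(d,(463/1.25,228/1.25))]))
"
```

```text
tabtop (array([ 0.4976, -0.0213,  0.1533]), [array([-0.1, -0. ]), array([-0.1,  0. ])])
blk L [ 0.48   -0.0463  0.045 ]
blk F [ 0.5241 -0.0505  0.045 ]
blk Rr [0.5244 0.0005 0.045 ]
blk side L [ 0.5256 -0.0026  0.045 ]
blk side F [ 0.4835 -0.0051  0.045 ]
blk side Rr [ 0.4731 -0.0432  0.045 ]
plate L [0.5798 0.1499 0.016 ]
plate F [0.6961 0.1889 0.016 ]
plate Rr [0.6283 0.3869 0.016 ]
plate side T [0.6916 0.1964 0.016 ]
plate side Rr [0.5679 0.1555 0.016 ]
plate side F [0.5019 0.3518 0.016 ]
plate side L [0.6201 0.3927 0.016 ]
tip (array([0.6179, 0.2131, 0.1893]), [array([-0.2,  0. ]), array([-0.2, -0. ])])
bat w [ 0.5838 -0.2922  0.022 ]
bat e [ 0.6525 -0.1765  0.022 ]
bat n [ 0.5556 -0.2024  0.022 ]
bat s [ 0.6717 -0.2598  0.022 ]
bat side w [ 0.6474 -0.1689  0.022 ]
bat side e [ 0.5542 -0.2711  0.022 ]
bat side n [ 0.651  -0.2709  0.022 ]
bat side s [ 0.5601 -0.1788  0.022 ]
round tabtop (array([ 0.4518, -0.1521,  0.1485]), [array([-0.4, -0.1]), array([-0.3,  0.1])])
```

```bash
cat >> h.py <<'E'
def go(x,y,z,yaw):
    "shift/turn in tool axes from present pose; yaw = heading of tool x, deg, tool pointing down"
    o=ctrl.get_obs(); Rt=R.from_rotvec(o['tool_rot']); p=np.array(o['tool_pos'])
    cy=R.from_euler('z',yaw,degrees=True)*R.from_euler('x',180,degrees=True)
    w=np.array([x,y,z])-p
    print('pos',p.round(4),'yaw',np.degrees(np.arctan2(*Rt.as_matrix()[1::-1,0])).round(2),'shift',Rt.inv().apply(w).round(4),'turn',(Rt.inv()*cy).as_rotvec().round(4),'F',np.round(o['contact_force'],2),'open',round(o['opening'],4),'t',round(o['t'],2))
E
python3 -c "
from h import *
go(.50,-.02,.27,90)
d=optics.get_image('wrist');print(np.array(d['mount']).round(3),d['fx'])"
```

```text
pos [ 0.2811 -0.5576  0.2301] yaw 26.74 shift [ 0.4374 -0.3816 -0.039 ] turn [-0.0016 -0.0013 -1.104 ] F [ 0.74 -0.61 -0.14] open 0.085 t 0.1
[[-0.001 -0.958 -0.288  0.072]
 [ 1.    -0.    -0.001  0.001]
 [ 0.    -0.288  0.958 -0.142]
 [ 0.     0.     0.     1.   ]] 287.8095551491648
```

```bash
python3 -m jog '[[[0.036,-0.031,-0.02],[0,0,0]],[[0.072,-0.063,-0.039],[0,0,0]],[[0.108,-0.094,-0.039],[0,0,0]],[[0.144,-0.125,-0.039],[0,0,0]],[[0.18,-0.157,-0.039],[0,0,0]]]' 0.6 && python3 -m jog '[[[0.036,-0.031,0],[0,0,0]],[[0.072,-0.063,0],[0,0,0]],[[0.108,-0.094,0],[0,0,0]],[[0.144,-0.125,0],[0,0,0]],[[0.18,-0.157,0],[0,0,0]]]' && python3 -m jog '[[[0.036,-0.031,0],[0,0,-0.14]],[[0.0774,-0.0676,0],[0,0,-0.28]],[[0.0774,-0.0676,0],[0,0,-0.42]],[[0.0774,-0.0676,0],[0,0,-0.56]],[[0.0774,-0.0676,0],[0,0,-0.70]]]' && python3 -m jog '[[[0,0,0],[0,0,-0.13]],[[0,0,0],[0,0,-0.26]],[[0,0,0],[0,0,-0.404]],[[0,0,0],[0,0,-0.404]],[[0,0,0],[0,0,-0.404]]]'
python3 -c "
from h import *
go(.498,-.022,.27,90)
c,i=cam('wrist','w1')
cv2.imwrite('pics/w1v.png',cv2.resize(i,(800,500),interpolation=cv2.INTER_CUBIC))"
```

```text
t: 0.65
tool_pos: [0.3717, -0.3351, 0.2702]
tool_rot: [3.056, 0.726, 0.0]
contact_force: [-0.1, -0.0, -1.0]
opening: 0.0516
grip_force: 0.0
t: 1.15
tool_pos: [0.4616, -0.1138, 0.2702]
tool_rot: [3.056, 0.726, 0.0]
contact_force: [0.4, -0.5, 0.5]
opening: 0.0513
grip_force: 0.0
t: 1.65
tool_pos: [0.5, -0.0196, 0.2698]
tool_rot: [-2.615, -1.74, 0.001]
contact_force: [-0.2, -0.1, -0.6]
opening: 0.0514
grip_force: 0.0
t: 2.15
tool_pos: [0.5, -0.0205, 0.27]
tool_rot: [-2.224, -2.218, 0.0]
contact_force: [0.5, -0.5, -0.9]
opening: 0.0513
grip_force: 0.0
pos [ 0.5    -0.0205  0.27  ] yaw 89.83 shift [-0.0015 -0.002   0.    ] turn [-0.0004 -0.0001 -0.003 ] F [ 0.52 -0.54 -0.91] open 0.0513 t 2.15
```

View pics/w1v.png

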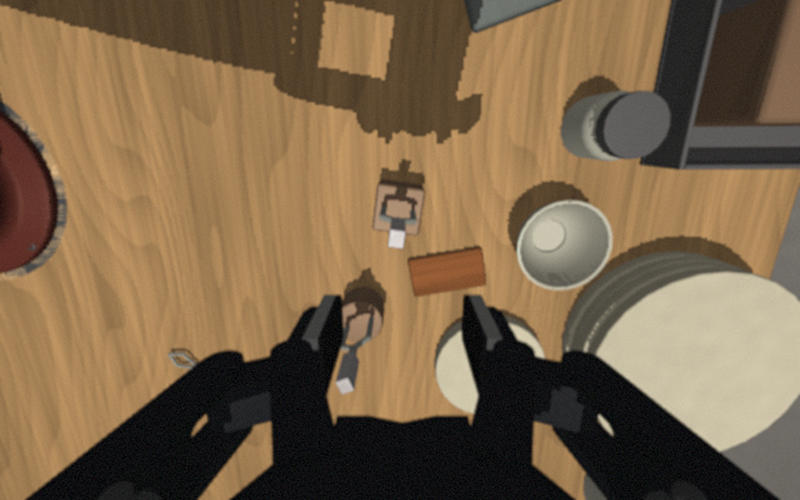

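The wrist view shows the square block at (399,207), its tab top at (397,240) and its loop across the image columns, so it needs almost no turn. The bat is partly visible at the lower right.

```bash
python3 -c "
from h import *
np.set_printoptions(precision=4,suppress=True)
c=load('w1');v=lambda u,w:((u+.5)/1.25-.5,(w+.5)/1.25-.5)
for p in [(377,182),(424,182),(374,230),(420,230)]: print('blk',atz(c,v(*p),.045))
for p in [(397,240),(391,231),(406,231),(389,248),(404,248)]: print('tab',atz(c,v(*p),.153))
i=cv2.imread('pics/w1.png')
C=cv2.resize(i[135:205,285:355],(560,560),interpolation=cv2.INTER_CUBIC);cv2.imwrite('pics/w1c.png',C)"
```

```text
blk [0.4737 0.0062 0.045 ]
blk [0.5214 0.006  0.045 ]
blk [ 0.4694 -0.044   0.045 ]
blk [ 0.5179 -0.0442  0.045 ]
tab [ 0.4953 -0.0238  0.153 ]
tab [ 0.4909 -0.0168  0.153 ]
tab [ 0.5021 -0.0168  0.153 ]
tab [ 0.4892 -0.0301  0.153 ]
tab [ 0.5005 -0.0301  0.153 ]
```

View pics/w1c.png

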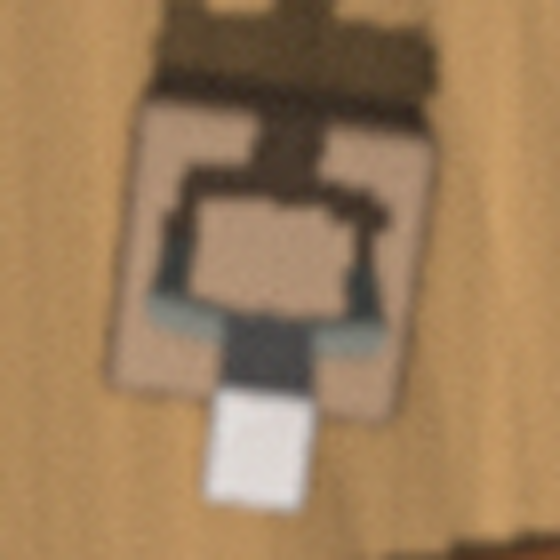

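The block's top corners are at crop (145,100), (433,138), (110,385) and (392,420). The tab top runs from (215,393) to (302,510), so the piece is turned about 6°.

```bash
python3 -c "
from h import *
np.set_printoptions(precision=4,suppress=True)
c=load('w1');v=lambda u,w:(285+(u+.5)/8-.5,135+(w+.5)/8-.5)
B=[atz(c,v(*p),.045)[:2] for p in [(145,100),(433,138),(110,385),(392,420)]]
T=[atz(c,v(*p),.153)[:2] for p in [(215,393),(317,395),(205,500),(302,510)]]
for n,q in (('blk',B),('tab',T)):
    a=lambda i,j:(np.degrees(np.arctan2(*(q[j]-q[i])[::-1])).round(1),np.linalg.norm(q[j]-q[i]).round(4))
    print(n,np.mean(q,0),a(0,1),a(2,3),a(2,0),a(3,1))
go(.4955,-.0225,.20,84.5)
"
```

```text
blk [ 0.4949 -0.0221] (np.float64(-7.7), np.float64(0.0462)) (np.float64(-7.5), np.float64(0.0469)) (np.float64(81.7), np.float64(0.0471)) (np.float64(82.5), np.float64(0.047))
tab [ 0.4949 -0.0227] (np.float64(-1.4), np.float64(0.0119)) (np.float64(-6.4), np.float64(0.0115)) (np.float64(84.0), np.float64(0.0131)) (np.float64(82.7), np.float64(0.0141))
pos [ 0.5    -0.0205  0.2701] yaw 89.85 shift [-0.002  -0.0045  0.0701] turn [-0.0004 -0.      0.0935] F [0.68 0.59 0.68] open 0.0513 t 2.2
```

```bash
python3 -m jog '[[[-0.002,-0.005,0.03],[0,0,0.066]],[[-0.002,-0.005,0.07],[0,0,0.132]],[[-0.002,-0.005,0.11],[0,0,0.132]],[[-0.002,-0.005,0.14],[0,0,0.132]],[[-0.002,-0.005,0.151],[0,0,0.132]]]' 0.6 && python3 -m jog '[[[0,0,0],[0,0,0]],[[0,0,0],[0,0,0]],[[0,0,0],[0,0,0]],[[0,0,0],[0,0,0]],[[0,0,0],[0,0,0]]]' 0 30
python3 -c "
from h import *
go(.495,-.0224,.119,82.3)"
```

```text
t: 2.7
tool_pos: [0.4925, -0.022, 0.1153]
tool_rot: [-2.361, -2.065, 0.006]
contact_force: [-0.1, -0.4, 0.1]
opening: 0.0515
grip_force: 0.0
t: 3.2
tool_pos: [0.4968, -0.0228, 0.1217]
tool_rot: [2.361, 2.068, 0.004]
contact_force: [0.6, -0.2, 4.8]
opening: 0.0113
grip_force: 34.6
pos [ 0.4968 -0.0228  0.1217] yaw 82.43 shift [ 0.0002 -0.0018  0.0027] turn [0.0043 0.0003 0.0023] F [ 0.6  -0.16  4.82] open 0.0113 t 3.2
```

```bash
python3 -m jog '[[[0,0,0],[0,0,0]],[[0,0,0],[0,0,0]]]'
python3 -c "
from h import *
go(.495,-.0224,.119,82.3); print(ctrl.get_obs()['wrist_torque'])"
```

```text
t: 3.4
tool_pos: [0.4968, -0.0228, 0.1217]
tool_rot: [2.361, 2.068, 0.004]
contact_force: [0.9, -0.9, 5.9]
opening: 0.0113
grip_force: 34.7
pos [ 0.4968 -0.0228  0.1217] yaw 82.43 shift [ 0.0002 -0.0019  0.0027] turn [0.0043 0.0003 0.0023] F [ 0.92 -0.93  5.87] open 0.0113 t 3.4
[-0.04415853  0.00895112  0.02301554]
```

```bash
python3 -m jog '[[[0,0,-0.005],[0,0,0]],[[0,0,-0.015],[0,0,0]],[[0,0,-0.03],[0,0,0]],[[0,0,-0.045],[0,0,0]],[[0,0,-0.06],[0,0,0]]]' && python3 -m jog '[[[0,0,-0.02],[0,0,0]],[[0,0,-0.04],[0,0,0]],[[0,0,-0.06],[0,0,0]],[[0,0,-0.06],[0,0,0]],[[0,0,-0.06],[0,0,0]]]'
python3 -c "
from h import *
np.set_printoptions(precision=4,suppress=True)
s=load('scene0');d=load('side0')
S=lambda u,v,o,k:(o[0]+(u+.5)/k-.5,o[1]+(v+.5)/k-.5)
pB=lambda u,v:S(u-200,v,(370,70),3); pB2=lambda u,v:S(u-500,v,(180,165),3)
for n,a,b in (('ruler top',(417,115),(603,117)),('ruler bot',(377,250),(625,257)),('coltop',(487,42),(533,27)),('colbase',(394,325),(600,318)),('collar',(445,200),(567,185))): 
    X,e=tri([(s,pB(*a)),(d,pB2(*b))]); r=X[:2]-[.574,.341]; u=np.array([.335,-.942]); print(n,X,e,'along -x',(r@u).round(3),'side',(r[0]*-u[1]+r[1]*u[0]).round(3))
go(.633,.176,.240,109.6)
F=[]
for k in range(8): F.append(ctrl.get_obs()['contact_force'][2]);optics.get_image('wrist')
print(np.round(F,2))
"
```

```text
t: 3.9
tool_pos: [0.4953, -0.0225, 0.1809]
tool_rot: [2.363, 2.07, 0.001]
contact_force: [1.1, 0.2, -4.7]
opening: 0.0117
grip_force: 33.3
t: 4.4
tool_pos: [0.4954, -0.0226, 0.24]
tool_rot: [2.362, 2.069, 0.001]
contact_force: [0.1, -0.2, -4.4]
opening: 0.0112
grip_force: 33.2
ruler top [0.5468 0.3119 0.2672] [array([-1.2,  0.2]), array([-1.2, -0.2])] along -x 0.018 side -0.035
ruler bot [0.5488 0.3163 0.1092] [array([-0.9,  0.1]), array([-0.9, -0.1])] along -x 0.015 side -0.032
coltop [0.5753 0.3349 0.3499] [array([ 1.5, -0.3]), array([1.4, 0.4])] along -x 0.006 side -0.001
colbase [0.5791 0.3384 0.0209] [array([-0.6,  0. ]), array([-0.6, -0.1])] along -x 0.004 side 0.004
collar [0.5807 0.34   0.1877] [array([-1. ,  0.1]), array([-0.9, -0.2])] along -x 0.003 side 0.006
pos [ 0.4954 -0.0226  0.24  ] yaw 82.44 shift [0.2149 0.1103 0.0002] turn [ 0.0014  0.0004 -0.4741] F [ 0.1  -0.21 -4.41] open 0.0112 t 4.4
[-4.41 -4.88 -4.07 -5.   -4.31 -4.46 -4.47 -4.28]
```

```bash
python3 -m jog '[[[0.015,0.0075,0],[0,0,0]],[[0.05,0.025,0],[0,0,0]],[[0.09,0.045,0],[0,0,0]],[[0.125,0.063,0],[0,0,0]],[[0.15,0.076,0],[0,0,0]]]' && python3 -m jog '[[[0.02,0.01,0],[0,0,-0.08]],[[0.04,0.02,0],[0,0,-0.17]],[[0.055,0.028,0.001],[0,0,-0.27]],[[0.0625,0.032,0.002],[0,0,-0.38]],[[0.065,0.034,0.003],[0,0,-0.474]]]' && python3 -m jog '[[[0,0,0],[0,0,0]],[[0,0,0],[0,0,0]],[[0,0,0],[0,0,0]]]'
python3 -c "
from h import *
go(.633,.176,.237,109.6)
c,a=cam('scene','s2');c,b=cam('side','d2');c,w=cam('wrist','w2')
cr=lambda i,x,y,w,h,s: cv2.resize(i[y:y+h,x:x+w],(w*s,h*s),interpolation=cv2.INTER_CUBIC)
C=np.zeros((600,800,3),np.uint8)
C[:,:400]=cr(a,370,90,100,150,4);C[:360,400:]=cr(b,190,165,100,90,4); C[360:600,400:784]=cv2.resize(w,(384,240))
cv2.imwrite('pics/crop2.png',C)"
```

```text
t: 5.3
tool_pos: [0.5912, 0.1183, 0.2389]
tool_rot: [-2.361, -2.071, -0.0]
contact_force: [-0.1, -0.8, -3.9]
opening: 0.0118
grip_force: 33.2
t: 5.8
tool_pos: [0.6328, 0.1771, 0.2355]
tool_rot: [-1.804, -2.571, 0.001]
contact_force: [-0.6, -0.4, -4.4]
opening: 0.0114
grip_force: 33.2
t: 6.1
tool_pos: [0.6324, 0.1759, 0.2362]
tool_rot: [-1.813, -2.565, 0.0]
contact_force: [-0.3, -0.3, -4.3]
opening: 0.0114
grip_force: 33.2
pos [0.6324 0.1759 0.2362] yaw 109.5 shift [-0.0001  0.0006 -0.0008] turn [-0.0003 -0.     -0.0017] F [-0.32 -0.33 -4.26] open 0.0114 t 6.1
```

View pics/crop2.png

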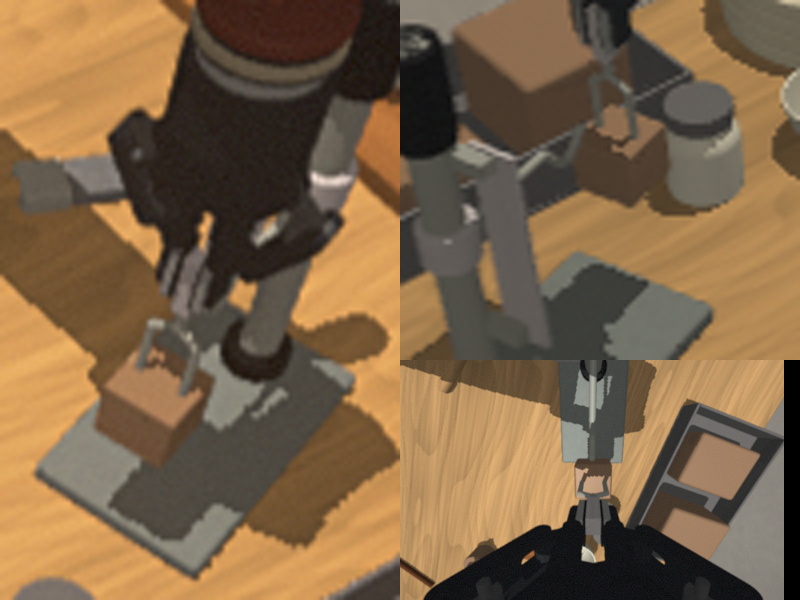

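The piece is held upright with its loop facing the hook. In the wrist view the hook and the loop line up in the same column, about 592.

```bash
python3 -c "
from h import *
np.set_printoptions(precision=4,suppress=True)
d=load('d2');s=load('s2');w=load('w2')
sd=lambda u,v:(190+(u-400+.5)/4-.5,165+(v+.5)/4-.5)
inv=lambda p:((p[0]+.5-190)*4+399.5,(p[1]+.5-165)*4-.5)
E=np.array([.6324,.1759,.2065]);print('eye pred in crop',inv(proj(d,E)))
for n,p in (('seat bar low',(553,168)),('tip end',(590,128))): print(n,atz(d,sd(*p),.175 if 'seat' in n else .192))
for S in ([.613,.2325,.1785],[.6114,.2315,.1785]): print('seat pred crop',inv(proj(d,S)),'wrist',proj(w,S),'scene',proj(s,S))
print('tool z plane col', w['K'][0,2])
i=cv2.imread('pics/w2.png');cv2.imwrite('pics/w2c.png',cv2.resize(i[0:120,260:380],(600,600),interpolation=cv2.INTER_CUBIC))"
```

```text
eye pred in crop (np.float64(611.2151058796799), np.float64(80.20414505150973))
seat bar low [0.6142 0.2401 0.175 ]
tip end [0.6144 0.2076 0.192 ]
seat pred crop (np.float64(562.8108303191945), np.float64(159.99315307954055)) wrist [324.3237 127.2351] scene [424.4931 163.8281]
seat pred crop (np.float64(565.360120781181), np.float64(160.47459015730533)) wrist [321.6103 127.8528] scene [423.7425 163.5546]
tool z plane col 321.5110347607421
```

View pics/w2c.png

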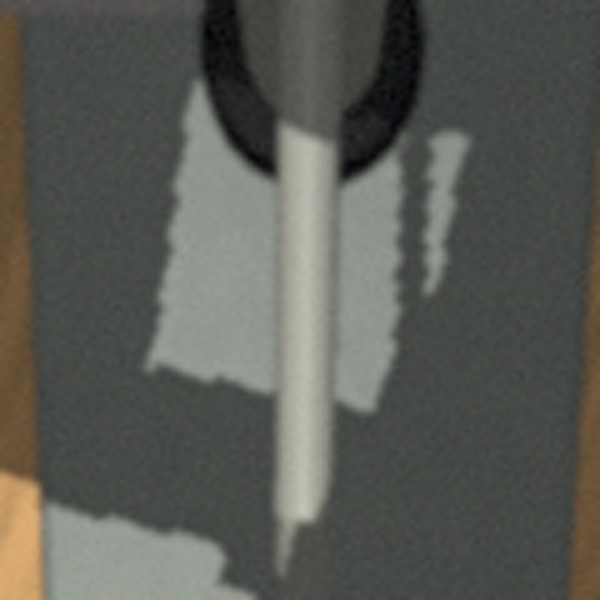

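The hook's arm runs at column 320–321, on the tool's midplane at about 321.5, and it is parallel to the tool's x. That leaves 60 mm along tool x to go.

```bash
cat >> h.py <<'E'
def meanF(n=10):
    F=[];P=[]
    for k in range(n): o=ctrl.get_obs();F.append(o['contact_force']);P.append(o['tool_pos']);optics.get_image('wrist')
    F=np.array(F);print('t',round(o['t'],2),'pos',np.mean(P,0).round(4),'F',F.mean(0).round(2),'sem',(F.std(0)/n**.5).round(2),'tau',np.round(o['wrist_torque'],2))
E
python3 -m jog '[[[0.004,0,0],[0,0,0]],[[0.013,0,0],[0,0,0]],[[0.024,0,0],[0,0,0]],[[0.035,0,0],[0,0,0]],[[0.044,0,0],[0,0,0]]]' && python3 -m jog '[[[0.008,0,0],[0,0,0]],[[0.013,0,0],[0,0,0]],[[0.016,0,0],[0,0,0]],[[0.016,0,0],[0,0,0]],[[0.016,0,0],[0,0,0]]]'
python3 -c "
from h import *
meanF(12)
c,a=cam('scene','s3');c,b=cam('side','d3');c,w=cam('wrist','w3')
cr=lambda i,x,y,w,h,s: cv2.resize(i[y:y+h,x:x+w],(w*s,h*s),interpolation=cv2.INTER_CUBIC)
C=np.zeros((600,800,3),np.uint8)
C[:480,:360]=cr(a,380,120,60,80,6);C[:600,360:]=cr(b,205,160,55,75,8)
cv2.imwrite('pics/crop3.png',C)"
```

```text
t: 6.75
tool_pos: [0.6172, 0.219, 0.2364]
tool_rot: [-1.81, -2.568, -0.0]
contact_force: [1.0, 0.6, -5.1]
opening: 0.0112
grip_force: 33.2
t: 7.25
tool_pos: [0.6124, 0.2325, 0.2363]
tool_rot: [1.811, 2.567, -0.0]
contact_force: [0.7, 0.4, -4.6]
opening: 0.0114
grip_force: 33.2
t 7.8 pos [0.6124 0.2324 0.2363] F [-0.04  0.22 -4.25] sem [0.14 0.18 0.14] tau [ 0.02 -0.01  0.03]
```

View pics/crop3.png

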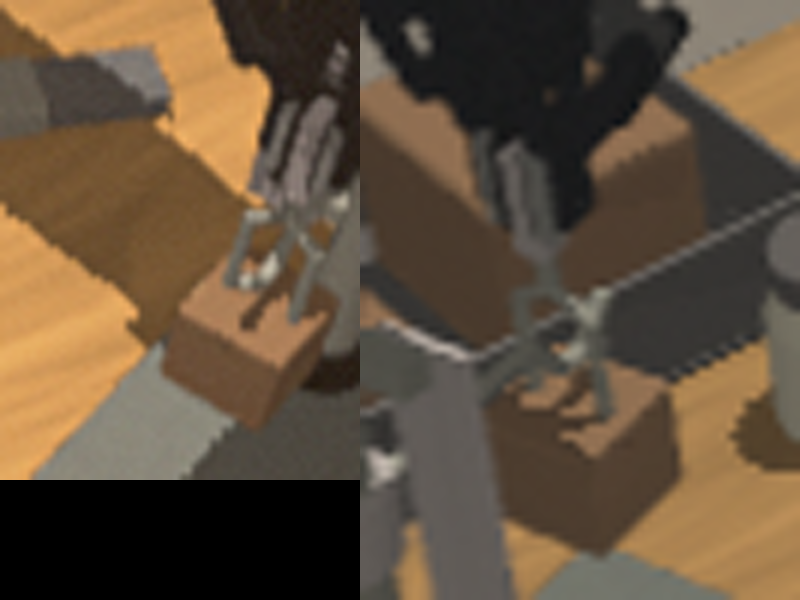

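The loop encircles the hook: the tip is visible inside the opening at (265,270) in the left crop and (590,300) in the right one. The weight is about 4.35 N, so I expect the hook to sink about 52 mm. Lowering gently now.

```bash
python3 -m jog '[[[0,0,0.003],[0,0,0]],[[0,0,0.008],[0,0,0]],[[0,0,0.013],[0,0,0]],[[0,0,0.018],[0,0,0]],[[0,0,0.021],[0,0,0]]]' >/dev/null && python3 -m jog '[[[0,0,0.002],[0,0,0]],[[0,0,0.004],[0,0,0]],[[0,0,0.006],[0,0,0]],[[0,0,0.008],[0,0,0]],[[0,0,0.010],[0,0,0]]]' && python3 -m jog '[[[0,0,0.0025],[0,0,0]],[[0,0,0.0055],[0,0,0]],[[0,0,0.0085],[0,0,0]],[[0,0,0.0115],[0,0,0]],[[0,0,0.014],[0,0,0]]]'
python3 -c "
from h import *
meanF(10)"
```

```text
t: 9.0
tool_pos: [0.6124, 0.2327, 0.2054]
tool_rot: [1.811, 2.567, 0.0]
contact_force: [-0.4, -1.0, -3.5]
opening: 0.0114
grip_force: 33.3
t: 9.5
tool_pos: [0.6124, 0.2327, 0.1912]
tool_rot: [1.811, 2.567, 0.0]
contact_force: [-0.6, 0.6, -2.5]
opening: 0.0112
grip_force: 33.4
t 9.95 pos [0.6123 0.2326 0.1912] F [-0.62 -0.66 -2.42] sem [0.17 0.21 0.14] tau [-0.21  0.24  0.05]
```

```bash
python3 -m jog '[[[0,-0.0005,0.0025],[0,0,0]],[[0,-0.001,0.0055],[0,0,0]],[[0,-0.0015,0.0085],[0,0,0]],[[0,-0.0015,0.0115],[0,0,0]],[[0,-0.0015,0.014],[0,0,0]]]' 
python3 -c "
from h import *
meanF(14)"
```

```text
t: 10.5
tool_pos: [0.6114, 0.2322, 0.1774]
tool_rot: [1.811, 2.566, 0.002]
contact_force: [1.0, -0.4, -1.5]
opening: 0.0115
grip_force: 33.6
t 11.15 pos [0.6113 0.2322 0.1775] F [ 2.09 -0.59 -1.63] sem [0.15 0.11 0.1 ] tau [-0.11 -0.54  0.01]
```

```bash
python3 -m jog '[[[-0.0005,0.0004,0.0015],[0,0,0]],[[-0.001,0.0008,0.004],[0,0,0]],[[-0.0015,0.0008,0.0065],[0,0,0]],[[-0.0015,0.0008,0.009],[0,0,0]],[[-0.0015,0.0008,0.011],[0,0,0]]]' 
python3 -c "
from h import *
meanF(14)"
```

```text
t: 11.7
tool_pos: [0.6119, 0.2311, 0.1658]
tool_rot: [-1.811, -2.566, 0.001]
contact_force: [0.0, 0.5, -1.1]
opening: 0.0115
grip_force: 33.7
t 12.35 pos [0.612  0.231  0.1662] F [-0.65  0.24 -0.86] sem [0.19 0.09 0.08] tau [0.01 0.21 0.04]
```

```bash
python3 -m jog '[[[0.0003,-0.0002,0.002],[0,0,0]],[[0.0004,-0.0003,0.004],[0,0,0]],[[0.0004,-0.0003,0.006],[0,0,0]],[[0.0004,-0.0003,0.0075],[0,0,0]],[[0.0004,-0.0003,0.0085],[0,0,0]]]' 
python3 -c "
from h import *
meanF(20)"
```

```text
t: 12.9
tool_pos: [0.612, 0.2312, 0.1577]
tool_rot: [1.811, 2.567, 0.0]
contact_force: [-0.2, -0.6, -0.1]
opening: 0.0114
grip_force: 33.8
t 13.85 pos [0.6119 0.2312 0.1579] F [ 0.62 -1.48  0.05] sem [0.12 0.13 0.13] tau [-0.46 -0.16 -0.1 ]
```

```bash
python3 -m jog '[[[-0.0005,0,0],[0,0,0]],[[-0.001,0,0],[0,0,0]],[[-0.001,0,0],[0,0,0]]]' 
python3 -c "
from h import *
meanF(16)"
```

```text
t: 14.2
tool_pos: [0.612, 0.2309, 0.1578]
tool_rot: [-1.81, -2.566, -0.001]
contact_force: [0.7, 0.4, -0.3]
opening: 0.0113
grip_force: 33.8
t 14.95 pos [0.612  0.2306 0.1578] F [ 0.04  0.77 -0.16] sem [0.1  0.13 0.12] tau [0.2  0.03 0.01]
```

```bash
python3 -m jog '[[[0.0004,-0.0001,0],[0,0,0]],[[0.0004,-0.0001,0],[0,0,0]],[[0.0004,-0.0001,0],[0,0,0]]]' - 20
python3 -c "
from h import *
meanF(16)"
```

```text
t: 15.3
tool_pos: [0.612, 0.2305, 0.1579]
tool_rot: [1.811, 2.567, -0.0]
contact_force: [-0.2, -0.1, 0.7]
opening: 0.0116
grip_force: 33.8
t 16.05 pos [0.612  0.2305 0.1578] F [ 0.87 -0.81 -0.02] sem [0.14 0.12 0.11] tau [-0.24 -0.26 -0.01]
```

```bash
python3 -m jog '[[[-0.0002,0,0],[0,0,0]],[[-0.0002,0,0],[0,0,0]]]' >/dev/null && python3 -m jog '[[[0,0,0],[0,0,0]],[[0,0,0],[0,0,0]],[[0,0,0],[0,0,0]],[[0,0,0],[0,0,0]],[[0,0,0],[0,0,0]]]' 0.5 20
python3 -c "
from h import *
c,a=cam('scene','s4a');c,b=cam('side','d4a');meanF(14)
c,a2=cam('scene','s4');c,b2=cam('side','d4')
print('motion',np.abs(a.astype(int)-a2).max(), np.abs(b.astype(int)-b2).max())
cr=lambda i,x,y,w,h,s: cv2.resize(i[y:y+h,x:x+w],(w*s,h*s),interpolation=cv2.INTER_CUBIC)
C=np.zeros((600,800,3),np.uint8)
C[:600,:360]=cr(a2,380,120,60,100,6);C[:600,360:]=cr(b2,205,170,55,75,8)
cv2.imwrite('pics/crop4.png',C)"
```

```text
t: 16.8
tool_pos: [0.6119, 0.2306, 0.1578]
tool_rot: [-1.811, -2.567, 0.0]
contact_force: [0.3, -0.5, -0.2]
opening: 0.0428
grip_force: 0.0
t 17.55 pos [0.612  0.2305 0.1578] F [-0.   -0.22 -0.07] sem [0.15 0.09 0.17] tau [0.02 0.02 0.02]
motion 57 58
```

View pics/crop4.png

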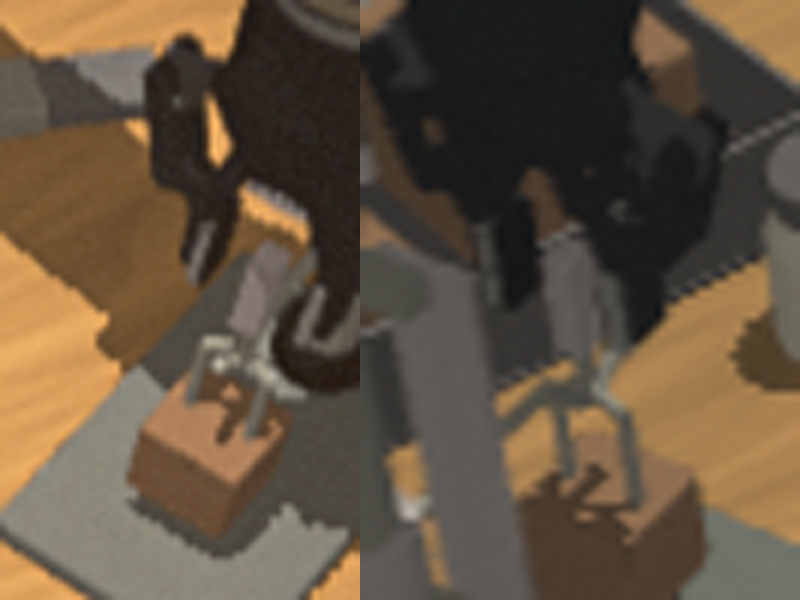

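The piece hangs freely from the hook with both fingers clear of the tab (tab at (262,285) left, (568,300) right). I'll let it hang still and check the motion.

```bash
for k in 1 2 3; do python3 -m jog '[[[0,0,0],[0,0,0]],[[0,0,0],[0,0,0]],[[0,0,0],[0,0,0]],[[0,0,0],[0,0,0]],[[0,0,0],[0,0,0]]]' >/dev/null; done
python3 -c "
from h import *
I=[cam('side')[1][170:245,205:260].astype(np.float32).mean(2) for k in range(14)]
# sub-pixel drift of the piece region, frame to frame
for k in range(0,14): print(np.round(cv2.phaseCorrelate(I[0][35:,12:45].copy(),I[k][35:,12:45].copy())[0],2),end=' ')
J=cv2.imread('pics/d4a.png')[170:245,205:260].astype(np.float32).mean(2); print('\nvs release',cv2.phaseCorrelate(J[35:,12:45].copy(),I[-1][35:,12:45].copy())[0])
go(.612,.2305,.158,109.5)
# tab top at hang: predicted, from side camera
d=load('d4');print('tab top pred px crop',[(proj(d,[.612,.2305,z])+.5-[205,170])*8+[360,0] for z in (.1785,.1889)])
w,i=cam('wrist','w4')
G=cv2.resize(i[60:260,220:420],(600,600),interpolation=cv2.INTER_CUBIC);cv2.imwrite('pics/w4c.png',G)"
```

```text
[0. 0.] [0.04 0.  ] [ 0. -0.] [0.03 0.03] [0.02 0.01] [0.01 0.02] [0.01 0.02] [0.03 0.  ] [0.06 0.02] [0.01 0.02] [0.03 0.01] [0.03 0.01] [ 0.03 -0.01] [0.01 0.02] 
vs release (-0.05890841651661205, -0.007029955834884305)
pos [0.612  0.2305 0.1578] yaw 109.6 shift [-0.      0.     -0.0002] turn [-0.      0.      0.0017] F [-0.28  0.15 -1.64] open 0.0431 t 19.9
tab top pred px crop [array([573.22852038, 279.84120996]), array([569.24906312, 256.07462386])]
```

View pics/w4c.png

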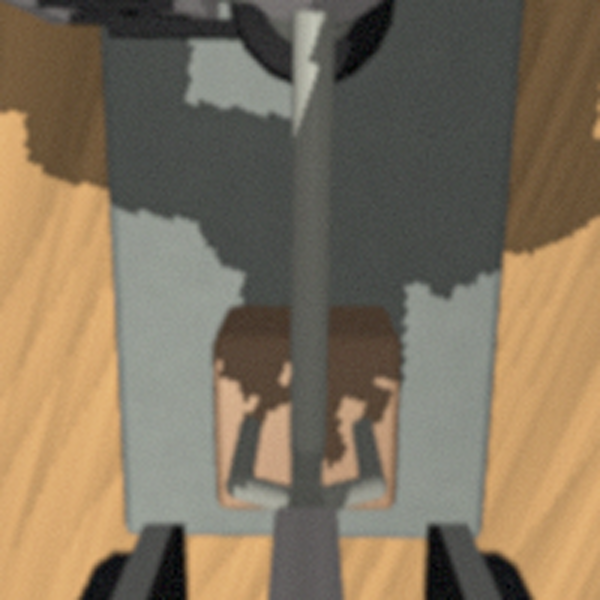

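The piece hangs upright and still (0.03 px drift over 0.7 s), centred between the open fingers (tab at column 307, fingers at 170 and 440). It hung free for over 3 s. Now I'll regrip softly, closing in small steps.

```bash
Z='[[[0,0,0],[0,0,0]],[[0,0,0],[0,0,0]]]'
python3 -m jog '[[[0,0,0],[0,0,0]],[[0,0,0],[0,0,0]]]' 0.25 20 | grep -E 'open|grip'
python3 -m jog '[[[0,0,0],[0,0,0]],[[0,0,0],[0,0,0]]]' 0.18 20 | grep -E 'open|grip'
python3 -m jog '[[[0,0,0],[0,0,0]],[[0,0,0],[0,0,0]]]' 0.155 20 | grep -E 'open|grip'
python3 -m jog '[[[0,0,0],[0,0,0]],[[0,0,0],[0,0,0]]]' 0.14 20 | grep -E 'open|grip|force'
python3 -m jog '[[[0,0,0],[0,0,0]],[[0,0,0],[0,0,0]]]' 0.13 20 | grep -E 'open|grip|force'
python3 -c "
from h import *
meanF(4)"
```

```text
opening: 0.0212
grip_force: 0.0
opening: 0.0152
grip_force: 0.0
opening: 0.0131
grip_force: 0.0
contact_force: [-0.2, 0.5, -0.3]
opening: 0.0118
grip_force: 1.2
contact_force: [-0.2, 0.3, 0.2]
opening: 0.0117
grip_force: 19.8
t 21.1 pos [0.612  0.2305 0.1578] F [-0.02 -0.04  0.2 ] sem [0.2  0.12 0.15] tau [ 0.04 -0.04  0.01]
```

```bash
python3 -m jog '[[[0,0,0],[0,0,0]],[[0,0,0],[0,0,0]],[[0,0,0],[0,0,0]]]' 0 25 | grep -E 'grip|force|pos'
python3 -m jog '[[[0,0,-0.001],[0,0,0]],[[0,0,-0.003],[0,0,0]],[[0,0,-0.006],[0,0,0]],[[0,0,-0.009],[0,0,0]],[[0,0,-0.012],[0,0,0]]]' | grep -E 'grip|force|pos'
python3 -m jog '[[[0,0,-0.003],[0,0,0]],[[0,0,-0.006],[0,0,0]],[[0,0,-0.009],[0,0,0]],[[0,0,-0.012],[0,0,0]],[[0,0,-0.015],[0,0,0]]]' | grep -E 'grip|force|pos'
python3 -m jog '[[[0,0,-0.003],[0,0,0]],[[0,0,-0.006],[0,0,0]],[[0,0,-0.009],[0,0,0]],[[0,0,-0.0115],[0,0,0]],[[0,0,-0.0135],[0,0,0]]]' | grep -E 'grip|force|pos'
python3 -m jog '[[[0,0,-0.0015],[0,0,0]],[[0,0,-0.003],[0,0,0]],[[0,0,-0.0045],[0,0,0]],[[0,0,-0.006],[0,0,0]],[[0,0,-0.0075],[0,0,0]]]' | grep -E 'grip|force|pos'
python3 -c "
from h import *
meanF(12)"
```

```text
tool_pos: [0.612, 0.2305, 0.1578]
contact_force: [1.0, 0.5, 0.1]
grip_force: 25.8
tool_pos: [0.6119, 0.2305, 0.17]
contact_force: [1.4, 0.9, -0.9]
grip_force: 25.8
tool_pos: [0.6119, 0.2305, 0.1848]
contact_force: [1.1, 0.2, -2.1]
grip_force: 25.6
tool_pos: [0.6119, 0.2305, 0.1983]
contact_force: [0.3, 0.2, -3.4]
grip_force: 25.5
tool_pos: [0.6118, 0.2305, 0.2057]
contact_force: [1.7, 0.0, -4.1]
grip_force: 25.5
t 24.0 pos [0.6119 0.2305 0.2057] F [ 0.66 -0.43 -3.9 ] sem [0.23 0.13 0.16] tau [-0.03 -0.12 -0.04]
```

```bash
python3 -m jog '[[[0,0,-0.001],[0,0,0]],[[0,0,-0.002],[0,0,0]],[[0,0,-0.003],[0,0,0]],[[0,0,-0.0045],[0,0,0]],[[0,0,-0.006],[0,0,0]]]' | grep -E 'grip|force|pos'
python3 -m jog '[[[0,0,-0.003],[0,0,0]],[[0,0,-0.008],[0,0,0]],[[0,0,-0.014],[0,0,0]],[[0,0,-0.02],[0,0,0]],[[0,0,-0.025],[0,0,0]]]' | grep -E 'grip|force|pos'
python3 -c "
from h import *
meanF(8)
c,b=cam('side','d5')
a=load('d5');t=proj(a,[.6179,.2131,.189]);print(t)
J=cv2.imread('pics/d3.png').astype(np.float32).mean(2);I=b.astype(np.float32).mean(2)
print('hook/pose change vs first insertion',cv2.phaseCorrelate(J[180:230,215:245].copy(),I[180:230,215:245].copy()))"
```

```text
tool_pos: [0.6118, 0.2305, 0.2118]
contact_force: [1.5, -0.3, -4.5]
grip_force: 25.3
tool_pos: [0.6122, 0.2306, 0.2379]
contact_force: [-0.4, 0.1, -3.8]
grip_force: 25.3
t 25.4 pos [0.6121 0.2306 0.2374] F [ 0.15  0.01 -3.94] sem [0.23 0.06 0.14] tau [-0.01 -0.02  0.05]
[234.84177993 197.7398175 ]
hook/pose change vs first insertion ((0.47299272125276914, 0.10953937666718971), 1.097571036974589)
```

```bash
python3 -m jog '[[[-0.004,0,0],[0,0,0]],[[-0.014,0,0],[0,0,0]],[[-0.028,0,0],[0,0,0]],[[-0.045,0,0],[0,0,0]],[[-0.065,0,0],[0,0,0]]]' | grep -E 'grip|force|pos'
python3 -c "
from h import *
np.set_printoptions(precision=4,suppress=True)
for n,sd in (('scene0',(258,285)),('side0',(349,185))):
    i=cv2.imread(f'pics/{n}.png');c=load(n)
    m=np.zeros((402,642),np.uint8);cv2.floodFill(cv2.GaussianBlur(i,(3,3),0),m,sd,0,(10,)*3,(10,)*3,4|cv2.FLOODFILL_MASK_ONLY|cv2.FLOODFILL_FIXED_RANGE|(255<<8))
    k=max(cv2.findContours(cv2.morphologyEx(m[1:-1,1:-1],cv2.MORPH_CLOSE,np.ones((5,5))),0,1)[0],key=cv2.contourArea)
    k=cv2.convexHull(k)[:,0]
    P=np.array([atz(c,p,.022)[:2] for p in k.astype(float)])
    e=cv2.fitEllipse((P*1e4).astype(np.float32));print(n,cv2.boundingRect(k),'centre',np.array(e[0])/1e4,'axes',np.array(e[1])/1e4)
go(.607,-.227,.30,90)"
```

```text
tool_pos: [0.6343, 0.1676, 0.2368]
contact_force: [0.7, 0.9, -3.8]
grip_force: 25.3
scene0 (230, 259, 56, 52) centre [ 0.6146 -0.2335] axes [0.1317 0.1325]
side0 (330, 171, 38, 22) centre [ 0.6147 -0.2328] axes [0.1274 0.1291]
pos [0.6343 0.1676 0.2368] yaw 109.58 shift [-0.3627 -0.1579 -0.0631] turn [0.     0.0003 0.3418] F [ 0.74  0.93 -3.8 ] open 0.0114 t 26.0
```

```bash
python3 -m jog '[[[-0.011,-0.0046,-0.004],[0,0,0]],[[-0.033,-0.0137,-0.008],[0,0,0]],[[-0.063,-0.026,-0.013],[0,0,0]],[[-0.0964,-0.0397,-0.013],[0,0,0]],[[-0.1335,-0.055,-0.013],[0,0,0]]]' | grep -E 'grip|force|pos'
python3 -m jog '[[[-0.037,-0.0153,0],[0,0,0]],[[-0.0742,-0.0305,0],[0,0,0]],[[-0.111,-0.0458,0],[0,0,0]],[[-0.1483,-0.0611,0],[0,0,0]],[[-0.178,-0.0733,0],[0,0,0]]]' | grep -E 'grip|force|pos'
python3 -m jog '[[[-0.026,-0.0107,0],[0,0,0]],[[-0.0408,-0.0168,0],[0,0,0]],[[-0.0519,-0.0214,0],[0,0,0]],[[-0.0593,-0.0244,0],[0,0,0]],[[-0.0593,-0.0244,0],[0,0,0]]]' | grep -E 'grip|force|pos'
python3 -c "
from h import *
go(.6147,-.233,.1437,109.6)
c,i=cam('wrist','w6')
np.set_printoptions(precision=4,suppress=True)
print('block centre px',proj(c,[.6147,-.233,.13]),'bat centre px',proj(c,[.6147,-.233,.022]))
meanF(8)"
```

```text
tool_pos: [0.6266, 0.0234, 0.2507]
contact_force: [0.6, 0.8, -4.5]
grip_force: 25.3
tool_pos: [0.6166, -0.1703, 0.2504]
contact_force: [0.5, -0.5, -4.2]
grip_force: 25.3
tool_pos: [0.6142, -0.2315, 0.2498]
contact_force: [0.4, -1.5, -3.5]
grip_force: 25.3
pos [ 0.6142 -0.2315  0.2498] yaw 109.58 shift [-1.600e-03 -1.000e-04  1.061e-01] turn [ 0.     -0.0002 -0.0004] F [ 0.35 -1.51 -3.55] open 0.0116 t 27.5
block centre px [322.8411 189.6365] bat centre px [322.4702 167.2516]
t 27.9 pos [ 0.6144 -0.2304  0.2498] F [ 0.2   0.15 -4.59] sem [0.15 0.2  0.18] tau [ 0.04 -0.06 -0.  ]
```

```bash
python3 -m jog '[[[-0.001,0,0.008],[0,0,0]],[[-0.0025,-0.0006,0.025],[0,0,0]],[[-0.0025,-0.0006,0.048],[0,0,0]],[[-0.0025,-0.0006,0.07],[0,0,0]],[[-0.0025,-0.0006,0.085],[0,0,0]]]' | grep -E 'grip|force|pos'
python3 -m jog '[[[0,0,0.005],[0,0,0]],[[0,0,0.009],[0,0,0]],[[0,0,0.012],[0,0,0]],[[0,0,0.014],[0,0,0]],[[0,0,0.0155],[0,0,0]]]' | grep -E 'grip|force|pos'
python3 -m jog '[[[0,0,0.0008],[0,0,0]],[[0,0,0.0016],[0,0,0]],[[0,0,0.0024],[0,0,0]],[[0,0,0.0032],[0,0,0]],[[0,0,0.0036],[0,0,0]]]' | grep -E 'grip|force|pos'
python3 -c "
from h import *
meanF(8)"
```

```text
tool_pos: [0.6129, -0.2332, 0.1607]
contact_force: [-0.3, 0.2, -4.5]
grip_force: 25.3
tool_pos: [0.615, -0.2341, 0.1502]
contact_force: [0.3, 0.8, -4.8]
grip_force: 25.3
tool_pos: [0.6145, -0.2338, 0.1456]
contact_force: [-0.2, 0.7, -4.9]
grip_force: 25.3
t 29.8 pos [ 0.6145 -0.2338  0.1457] F [-0.11  0.21 -4.52] sem [0.15 0.24 0.11] tau [ 0.05  0.08 -0.01]
```

Expected contact is at TCP z 0.1437, so I'll go on at 0.4 mm per row.

```bash
for k in 1; do python3 -m jog '[[[0,0,0.0004],[0,0,0]],[[0,0,0.0008],[0,0,0]],[[0,0,0.0012],[0,0,0]],[[0,0,0.0016],[0,0,0]],[[0,0,0.002],[0,0,0]]]' | grep -E 'force|pos'; done
python3 -c "
from h import *
meanF(8)"
```

```text
tool_pos: [0.6147, -0.2339, 0.1445]
contact_force: [-1.0, 0.2, 1.0]
grip_force: 26.0Traceback (most recent call last):
  File "<string>", line 3, in <module>
    meanF(8)
    ~~~~~^^^
  File "h.py", line 36, in meanF
    for k in range(n): o=ctrl.get_obs();F.append(o['contact_force']);P.append(o['tool_pos']);optics.get_image('wrist')
                                                                                             ~~~~~~~~~~~~~~~~^^^^^^^^^
ValueError: 200 camera calls are used up
```

```bash
python3 -m jog '[[[0,0,-0.0002],[0,0,0]],[[0,0,-0.0002],[0,0,0]]]' | grep -E 'force|pos'
python3 -m jog '[[[0,0,-0.0002],[0,0,0]],[[0,0,-0.0002],[0,0,0]],[[0,0,-0.0002],[0,0,0]]]' 0.17 20 | grep -E 'force|pos|open'
python3 -m jog '[[[0,0,0],[0,0,0]],[[0,0,0],[0,0,0]],[[0,0,0],[0,0,0]],[[0,0,0],[0,0,0]],[[0,0,0],[0,0,0]]]' 0.55 20 | grep -E 'force|pos|open'
python3 -m jog '[[[0,0,-0.005],[0,0,0]],[[0,0,-0.015],[0,0,0]],[[0,0,-0.035],[0,0,0]],[[0,0,-0.06],[0,0,0]],[[0,0,-0.09],[0,0,0]]]' | grep -E 'force|pos|open'
python3 -m jog '[[[0,0,-0.04],[0,0,0]],[[0,0,-0.07],[0,0,0]],[[0,0,-0.09],[0,0,0]],[[0,0,-0.1],[0,0,0]],[[0,0,-0.1],[0,0,0]]]'
```

```text
tool_pos: [0.6147, -0.2339, 0.1445]
contact_force: [-2.0, 1.1, 2.7]
grip_force: 26.2
tool_pos: [0.6148, -0.234, 0.1441]
contact_force: [-0.6, -0.4, -0.0]
opening: 0.0148
grip_force: 0.0
tool_pos: [0.6145, -0.2338, 0.1441]
contact_force: [-0.2, 0.2, -0.2]
opening: 0.0466
grip_force: 0.0
tool_pos: [0.6141, -0.2336, 0.235]
contact_force: [-0.0, 0.1, 0.1]
opening: 0.0472
grip_force: 0.0
t: 32.6
tool_pos: [0.6151, -0.2341, 0.3368]
tool_rot: [1.809, 2.564, 0.001]
contact_force: [0.0, 0.5, -0.9]
opening: 0.047
grip_force: 0.0
```

The release was clean and the gripper is clear of everything. I'll let things settle briefly and hand in.

```bash
python3 -m jog '[[[0,0,0],[0,0,0]],[[0,0,0],[0,0,0]],[[0,0,0],[0,0,0]],[[0,0,0],[0,0,0]],[[0,0,0],[0,0,0]]]' | head -1; python3 -c "
from station import job; print(job.finish_job())"
```

```text
t: 33.1
the job is handed in; nothing more can be done
None
```

I weighed the square piece (about 0.44 kg), which hung free and still for over 3 s, then stood it within about 2 mm of the bat's centre and handed in at 33 s; camera calls had run out, so the final placing was judged by force and position readings, not by a picture.

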